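# Balance a swing-out centrifuge rotor

## Robot

A 6-joint arm with a two-finger parallel gripper is mounted at the origin on a cart in front of the work surface, level with it; the furniture and walls round the work are solid. World frame = base frame: x ahead of the robot, y to its left, z up, the work surface at z = 0. Lengths are in m, angles in rad, forces in N, time in s.
With the tool pointing down it reaches from about 0.35 to 0.775 m from the base axis. Payload 5.5 kg.
Tool frame: the origin (TCP) lies between the finger pads; the fingertips stand 11 mm ahead of it and the grasp point (between the pads) lies 8 mm behind it (tips_ahead is the distance from the TCP to the fingertips, in m); z points along the fingers, y is the line along which they close (so a half turn about z gives the same grasp; the last joint's range is limited). The gripper opens to 85 mm and grips with 20 to 120 N. Pads are 22 mm wide; open, the fingers measure 114 mm over their backs; the gripper's body (76 mm by 85 mm) begins 54 mm behind the grasp point. The pads swing forward as they close: fully open they stand 13 mm farther back than shut.
Start: joints at [1.031, 0.313, 0.046, 1.304, 0, 1.431], TCP at [0.224, 0.53, 0.242] pointing down, gripper open.
Joint ranges: [-2.76, 2.76], [-0.86, 1.69], [-1.03, 1.26], [-2.2, 2.34], [-1.47, 1.5], [-3.14, 3.14]. Speed limits (rad/s): [2.57, 2.57, 3.14, 3.14, 3.14, 3.14].

## Interface

Orientations are given as a unit quaternion [w, x, y, z].
In Python, from workcell import * gives the robot as it stands. The module is installed in compiled form; this text tells all that it offers.
- The arm moves only by the tool jog_arm, never from a script. Its argument "moves" is a list of rows, each an object with "fingers": the closure, from 0 (fully open) to 1 (shut); "slide": the shift along the tool's x, y, z in mm, a list of three; "angular": the turn, a rotation vector about the tool's x, y, z in degrees, a list of three. A call has 1 to 10 rows; each row is the pose to reach, as a shift and turn from the pose commanded when the call began, along the tool's axes at that moment; what a row does not reach only later rows make up. A row lasts 1/12 s, in which the tool goes at most 41.7 mm and 7.16 degrees, less where a joint would pass 70% of its speed; a pose out of reach is approached as far as the arm can. A call with a gripper value outside its range is refused whole. The fingers move at their own pace and stop on an object; "squeeze" is the grip in N (left out, the last holds). Time passes only in rows, so rows that repeat a pose let the fingers close. It gives the time, the measured TCP pose, the force, the opening and the grip force at its end, in the units of the state.
- get_state(): the state, without advancing time (a new reading comes with each control period).
- read_camera(name): name is "scene" or "top"; returns a dict with "color" (420x560x3 uint8, red, green, blue), "fovy" (degrees; the focal length in pixels is half the picture's height over the tangent of half this angle, whatever the lens; pixels are square), "cx", "cy" (the principal point, pixels), "D" ([k1, k2, p1, p2, k3] as OpenCV has them; the pictures are not rectified), "world_from_camera" (4x4, takes a point from camera to world coordinates). Camera axes: x right, y down, z forward; pixel columns grow to the right and rows downward; lengths in m; the calibration is good to about 2 mm. A picture is of the moment at which its call begins. There is no depth.
- hand_in(): hands the job in; it is judged then, once.
Trained networks look in a picture, given as the dict that the camera call returned (one of the last four; its "shot" number tells which), for a name from the list of things; names that differ only in an ending like _2 or _b are one class to them, and where a whole thing is asked for, a point or a joint stands for the part that bears it (a point fixed in the world has none). Each returns a list of dicts, best first, with "p" (0 to 1); they miss things now and then, are a little off and sometimes report something else, mostly with a low value. They report only what shows in the picture. A call takes as long as a camera call. They do not tell look-alikes from the thing itself.
- look_for(target, picture): "point" ([column, row] in pixels, amid what is visible of it).
- tip_of(target, picture): "point" ([column, row] in pixels: a listed point, or the origin of a listed thing).
The state is a dict: "clock": time; "joint_pos": joint angles; "qvel": joint speeds; "tau": joint torques, N m; "tcp_pos": TCP position; "orientation": TCP orientation; "wrist_force": force on the tool from outside, world axes, zero at the start; "ft_torque": the same for the moment, N m; "finger_gap": finger opening in m; "grip_force": force on a finger pad.
Only numpy, scipy, OpenCV 4.12 (cv2) and the standard library are available. Lean on these libraries where they do the work, as an engineer would, in place of code of your own. Each camera call takes 0.05 s, during which the arm holds its last target. There are 200 camera calls.

## Task

The six inserts in this centrifuge rotor face unlike partners, so the rotor would run out of balance. Rearrange them so that each insert stands fully seated in the cup straight across the hub from the other one of its kind (wide tube opposite wide tube, slim opposite slim, four microtubes opposite four microtubes); it does not matter which pair has which cups. Since every cup is full, park the insert that has to wait in the empty wide place of the white rack, keep all inserts upright, and end with all six back in the rotor.

Things in the scene. Friction and masses are not known exactly. Their poses are not given: they have to be found in the camera images.
- rotor: Aluminium 6-cup centrifuge rotor on a black stand, 258 mm across, fixed. Origin: its axis at the bench top, z up. Cups centred 95 mm from the axis, at 0, 60, .. 300 deg from its x axis; each holds an insert at the start. Cup: bore 50 mm, flared to 62 mm at the rim 71 mm above the bench, inner floor at 28 mm (underside of a seated insert). Hub nut top: 94 mm.
- rack: White plastic rack, 180 x 86 mm, 45 mm high, fixed. Origin: underside, z up, long side along x (-90 to +90 mm). Its one wide round place, empty at the start, is at x = -47, y = 0 mm: bore 49 mm, chamfered to 61 mm at the top, floor 10 mm above the bench (underside of a parked insert). Its +x half holds small fixed microtubes, tops 52 mm above the bench.
- insert_micro_1: Bucket insert, about 0.12 kg: grey round sleeve, 44 mm across, 62 mm tall, foot tapering to 33 mm, holding 4 fixed microtubes (tops at 69 mm) round a steel lifting pin, 9 mm; grasp its knob, 15 mm across, 93 to 114 mm (the top) above the underside. Origin: centre of underside, z up, any yaw. Two are exactly alike.
- insert_micro_2: Bucket insert, about 0.12 kg: grey round sleeve, 44 mm across, 62 mm tall, foot tapering to 33 mm, holding 4 fixed microtubes (tops at 69 mm) round a steel lifting pin, 9 mm; grasp its knob, 15 mm across, 93 to 114 mm (the top) above the underside. Origin: centre of underside, z up, any yaw. Two are exactly alike.
- insert_slim_1: Bucket insert, about 0.12 kg: grey round sleeve, 44 mm across, 62 mm tall, foot tapering to 33 mm, holding one fixed slim screw-cap tube, 16 to 18 mm across; grasp its cap, 20 mm across, 108 to 122 mm (the top) above the underside. Origin: centre of underside, z up, any yaw. Two are exactly alike.
- insert_slim_2: Bucket insert, about 0.12 kg: grey round sleeve, 44 mm across, 62 mm tall, foot tapering to 33 mm, holding one fixed slim screw-cap tube, 16 to 18 mm across; grasp its cap, 20 mm across, 108 to 122 mm (the top) above the underside. Origin: centre of underside, z up, any yaw. Two are exactly alike.
- insert_wide_1: Bucket insert, about 0.12 kg: grey round sleeve, 44 mm across, 62 mm tall, foot tapering to 33 mm, holding one fixed wide screw-cap tube, 28 to 31 mm across; grasp its cap, 33 mm across, 104 to 118 mm (the top) above the underside. Origin: centre of underside, z up, any yaw. Two are exactly alike.
- insert_wide_2: Bucket insert, about 0.12 kg: grey round sleeve, 44 mm across, 62 mm tall, foot tapering to 33 mm, holding one fixed wide screw-cap tube, 28 to 31 mm across; grasp its cap, 33 mm across, 104 to 118 mm (the top) above the underside. Origin: centre of underside, z up, any yaw. Two are exactly alike.
Not all that is in view belongs to the job. What is shaped like the insert_wide_1 but purple is not meant.

How it is judged:
By the outcome, as a careful person would: the job done as asked, in the order asked, and still so for the second after the job is handed in, with the robot touching nothing.
It also fails if it takes over 91 s, if anything falls off the work surface, if the arm or the gripper's body presses on something with over 40 N, if the wrist force passes 120 N, or if a joint passes its speed limit or range.

## Working session

There is one attempt and no reset: what is moved stays moved. The work goes in short steps, Python scripts to look and compute and a tool call to move; the robot and the scene stay as the last step left them, time stands still between calls to the robot, and variables do not carry over. Pictures are saved under pics/ and viewed, at most 14 in all, crops included, and the job is handed in when it is done.

Besides the shell and the picture viewer there is one more tool, called after ">>>" as name([rows], argument=value, ...), one row to a line, values as JSON. jog_arm: Moves the arm, as the interface text tells. Its arguments: {"type":"object","properties":{"moves":{"type":"array","items":{"type":"object","properties":{"fingers":{"type":"number"},"slide":{"type":"array","items":{"type":"number"}},"angular":{"type":"array","items":{"type":"number"}}}}},"squeeze":{"type":"number"}},"required":["moves"]}

```bash
mkdir -p pics
python3 - <<'E'
from workcell import *
import cv2,pickle
s=get_state();print(s)
for n in("scene","top"):
    p=read_camera(n);cv2.imwrite(f"pics/{n}0.png",p["color"][:,:,::-1]);pickle.dump(p,open(n+"0.pkl","wb"))
    print(n,p["fovy"],p["cx"],p["cy"],p["D"],p["world_from_camera"])
    for t in("rotor","rack","insert_micro_1","insert_slim_1","insert_wide_1"):
        print(t,[(d["point"],round(d["p"],2)) for d in tip_of(t,p)],[(d["point"],round(d["p"],2)) for d in look_for(t,p)])
E
```

```text
{'clock': 0.0, 'joint_pos': array([ 1.03139198e+00,  3.13987097e-01,  4.49872252e-02,  1.30361962e+00,
       -8.99404341e-06,  1.43117931e+00]), 'qvel': array([ 2.80737778e-04, -2.45963450e-05, -7.16843830e-04, -9.87145119e-04,
        1.41057200e-03,  1.23069359e-03]), 'tau': array([ 1.63873997e-04, -4.80625284e+01,  2.98533618e+01,  1.96029874e-02,
       -2.21824080e-04, -1.63433759e-05]), 'tcp_pos': array([0.22356595, 0.52921934, 0.24141981]), 'orientation': array([-2.99340005e-04,  1.98565029e-01,  9.80087291e-01, -8.61044607e-04]), 'wrist_force': array([ 0.64716636, -0.09121992,  0.40086161]), 'ft_torque': array([-0.03273296, -0.01471751,  0.0104754 ]), 'grip_force': 0.0, 'finger_gap': 0.08507649960769115}
scene 45.96270698222392 279.2522279214085 213.48097506997516 [-0.06850995  0.          0.          0.          0.        ] [[ 0.67554972 -0.46469191  0.57244563 -0.13675487]
 [-0.73721763 -0.41312848  0.53463541 -0.62323166]
 [-0.01194716 -0.78318982 -0.6216679   0.82690214]
 [ 0.          0.          0.          1.        ]]
rotor [([298.6, 257.0], 0.89)] [([304.1, 248.0], 
[... 642 characters left out ...]
-0.02616733 -0.99639438  0.08070629  0.46101419]
 [-0.99916705  0.02859796  0.02910944  0.0177137 ]
 [-0.03131252 -0.07987735 -0.99631277  1.14951924]
 [ 0.          0.          0.          1.        ]]
rotor [] [([335.6, 214.0], 0.76)]
rack [([185.2, 247.0], 0.62)] [([179.1, 249.3], 0.78), ([349.5, 260.7], 0.33)]
insert_micro_1 [([292.2, 206.1], 0.81), ([364.0, 181.6], 0.59)] [([367.9, 177.7], 0.81), ([292.5, 203.6], 0.78)]
insert_slim_1 [([318.3, 173.8], 0.68), ([376.8, 223.2], 0.61)] [([320.3, 167.6], 0.92), ([382.1, 222.9], 0.59)]
insert_wide_1 [([347.2, 258.8], 0.94), ([303.9, 248.8], 0.76), ([417.6, 181.5], 0.58), ([363.3, 182.3], 0.52)] [([422.0, 177.7], 0.97), ([351.8, 258.1], 0.71)]
```

View pics/scene0.png

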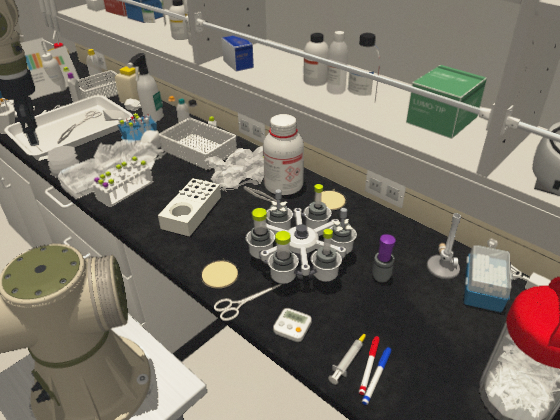

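View pics/top0.png

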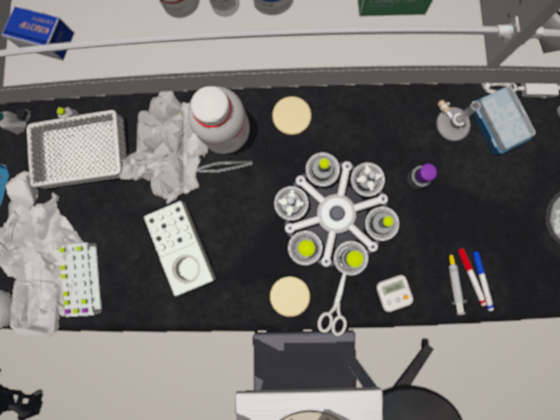

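The scene shows the rotor near (300,245), with the white rack's bore at (182,212). In the top view, starting at top-left and going clockwise, the cups hold slim (323,167), micro (368,178), slim (382,222), wide (351,258), wide (305,248) and micro (291,203). The purple tube at (425,173) is the decoy.

A 3-cycle is enough: wide (305,248) goes to the rack, micro (291,203) to that cup, slim (323,167) to micro's old cup, and the parked wide to slim's old cup.

```bash
cat > h.py <<'E'
import numpy as np,cv2,pickle
from scipy.optimize import least_squares,minimize
def proj(p,P):
    T=np.linalg.inv(p["world_from_camera"]);f=p["color"].shape[0]/2/np.tan(np.radians(p["fovy"])/2)
    K=np.array([[f,0,p["cx"]],[0,f,p["cy"]],[0,0,1.]])
    return cv2.projectPoints(np.atleast_2d(P).astype(float),cv2.Rodrigues(T[:3,:3])[0],T[:3,3],K,np.array(p["D"],float))[0][:,0]
def green(p,box):
    x0,y0,x1,y1=box;h=cv2.cvtColor(p["color"],cv2.COLOR_RGB2HSV)
    m=cv2.inRange(h,(25,110,90),(45,255,255));k=np.zeros_like(m);k[y0:y1,x0:x1]=m[y0:y1,x0:x1]
    n,l,s,c=cv2.connectedComponentsWithStats(k)
    return [(c[i],s[i,4]) for i in range(1,n) if s[i,4]>25]
E
cat > fit.py <<'E'
from h import *
t=pickle.load(open("top0.pkl","rb"));s=pickle.load(open("scene0.pkl","rb"))
gt=green(t,(270,140,410,290));gs=green(s,(235,170,370,290));print(gt,gs)
# order cups by index k (deg -60k..): fit centre,yaw with associations by nearest
def pts(v,k,z): a=v[2]+k*np.pi/3; return [v[0]+.095*np.cos(a),v[1]+.095*np.sin(a),z]
# k increasing = CCW from above; top view: up=+x, left=+y -> CCW in image. A=0,F=1,E=2,D=3,C=4,B=5
Z={0:.143,2:.139,3:.139,4:.143}
def res(v,full=False):
    r=[];
    for p,g,o in((t,gt,v[3:5]),(s,gs,v[5:7])):
        q=proj(p,[pts(v,k,z) for k,z in Z.items()])
        for i in q:
            d=[np.array(c)-i-o for c,_ in g]; r+=list(min(d,key=np.linalg.norm))
    return np.array(r+list(.3*v[3:]))
v=np.array([.45,-.07,np.radians(20),0,0,0,0])
best=min((least_squares(res,np.r_[x,y,a,0,0,0,0],loss="soft_l1",x_scale=[.01,.01,.1,1,1,1,1]) for x in(.42,.47,.5) for y in(-.05,-.1) for a in(0,.35,.7)),key=lambda b:b.cost)
v=best.x;print(v,best.cost,np.round(best.fun,1))
# rack
def mask(p,box):
    x0,y0,x1,y1=box;g=p["color"].min(2);k=np.zeros_like(g);k[y0:y1,x0:x1]=(g[y0:y1,x0:x1]>105)*255
    n,l,st,_=cv2.connectedComponentsWithStats(k);j=1+np.argmax(st[1:,4])
    c,_=cv2.findContours((l==j).astype(np.uint8),0,2);return cv2.drawContours(np.zeros_like(g),[cv2.convexHull(np.vstack(c))],-1,255,-1)
mt=mask(t,(142,196,218,300));ms=mask(s,(155,176,224,238))
B=np.array([[x,y,z] for x in(-.09,.09) for y in(-.043,.043) for z in(0,.045)])
def sil(p,w):
    R=np.array([[np.cos(w[2]),-np.sin(w[2])],[np.sin(w[2]),np.cos(w[2])]])
    P=B.copy();P[:,:2]=P[:,:2]@R.T+w[:2]
    h=cv2.convexHull(proj(p,P).astype(np.float32));m=np.zeros(p["color"].shape[:2],np.uint8)
    return cv2.fillConvexPoly(m,np.round(h*16).astype(np.int32),255,shift=4)
def iou(w,l=((t,mt),(s,ms))):
    return -sum((sil(p,w)&m).astype(bool).sum()/(sil(p,w)|m).astype(bool).sum() for p,m in l)
for l in(((t,mt),(s,ms)),((t,mt),),((s,ms),)):
    b=min((minimize(iou,[.41,.25,a],args=(l,),method="Nelder-Mead",options=dict(initial_simplex=np.array([[.41,.25,a],[.44,.25,a],[.41,.28,a],[.41,.25,a+.2]]))) for a in(-2.7,-2.9,.3)if 1),key=lambda b:b.fun);print("rack",b.x,b.fun)
    if len(l)==2: w=b.x
# end with bore: nearer robot (small x)
if np.cos(w[2])<0: w[2]+=np.pi
bore=w[:2]-.047*np.array([np.cos(w[2]),np.sin(w[2])])
print("bore",bore)
names="AFEDCB"
C={names[k]:np.round(pts(v,k,0)[:2],4) for k in range(6)};print(C)
pickle.dump((v,w,bore,C),open("fit.pkl","wb"))
ims=[]
for p,sh in((t,(140,130,420,310)),(s,(140,160,420,310))):
    im=cv2.resize(p["color"][:,:,::-1],None,fx=2.8,fy=2.8,interpolation=cv2.INTER_CUBIC)
    def pl(P,c): cv2.polylines(im,[np.round((proj(p,P)+.5)*2.8).astype(np.int32)],True,c,1)
    a=np.linspace(0,2*np.pi,40)
    circ=lambda c,r,z:np.c_[c[0]+r*np.cos(a),c[1]+r*np.sin(a),0*a+z]
    for k in range(6): pl(circ(pts(v,k,0),.031,.071),(0,0,255))
    for k in(0,4): pl(circ(pts(v,k,0),.010,.150),(255,0,255))
    for k in(2,3): pl(circ(pts(v,k,0),.0165,.146),(255,0,255))
    for k in(1,5): pl(circ(pts(v,k,0),.0075,.142),(255,0,255))
    pl(circ(bore,.0305,.045),(0,0,255))
    x0,y0,x1,y1=[int(i*2.8) for i in sh];cv2.imwrite(f"pics/ov{len(ims)}.png",im[y0:y1,x0:x1]);ims.append(1)
E
python3 fit.py
```

```text
[(array([323.96629213, 163.3258427 ]), np.int32(89)), (array([387.50574713, 221.05747126]), np.int32(87)), (array([306.28632479, 247.72649573]), np.int32(234)), (array([354.15517241, 258.47413793]), np.int32(232))] [(array([318.27272727, 187.81818182]), np.int32(66)), (array([258.95121951, 213.92682927]), np.int32(164)), (array([327.55421687, 233.25301205]), np.int32(83)), (array([282.29050279, 237.27374302]), np.int32(179))]
[ 0.53068984 -0.06640942  0.27925851  0.11386887  0.22377131  0.35910894
 -1.0281231 ] 0.5534879978471483 [ 0.1 -0.2  0.7  0.2 -0.3  0.2 -0.4 -0.2  0.2 -0.2  0.1  0.1 -0.3  0.2
  0.  -0.2  0.   0.1  0.1 -0.3]
rack [ 0.4680965   0.27157474 -2.77144953] -1.839916861246135
rack [ 0.46791009  0.27067197 -2.77889074] -0.9656862745098039
rack [ 0.47487395  0.27455345 -2.76215732] -0.9133333333333333
bore [0.42427955 0.25457255]
{'A': array([ 0.622 , -0.0402]), 'F': array([0.5537, 0.0258]), 'E': array([ 4.624e-01, -4.000e-04]), 'D': array([ 0.4394, -0.0926]), 'C': array([ 0.5077, -0.1586]), 'B': array([ 0.599 , -0.1324])}
```

View pics/ov0.png

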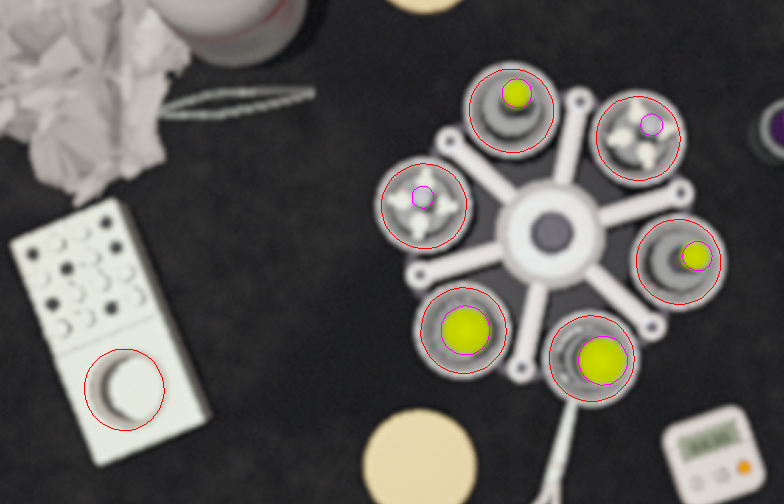

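View pics/ov1.png

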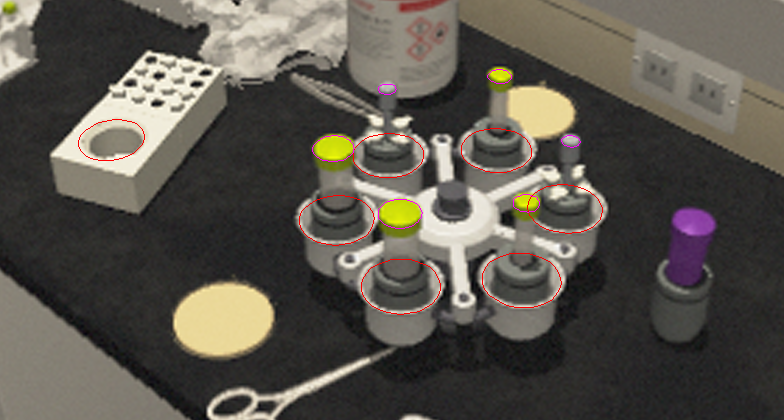

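The rotor fit matches both views, with cap circles at E (462,330) and A (516,93) in the zoomed top crop. The rack bore at (124,390) fits to within about 2 mm. Next is the first move.

```bash
cat > g.py <<'E'
import sys,pickle,numpy as np
from workcell import *
from scipy.spatial.transform import Rotation as Ro
v,w,bore,C=pickle.load(open("fit.pkl","rb"));C["R"]=bore+[0,-.0005]
s=get_state();q=s["orientation"];R=Ro.from_quat([q[1],q[2],q[3],q[0]])
print(s["clock"],s["tcp_pos"].round(4),s["joint_pos"].round(2),s["wrist_force"].round(1),"tilt",np.degrees(np.arccos(-R.as_matrix()[2,2])).round(2))
pos=s["tcp_pos"];M=R.as_matrix()
for a in sys.argv[1:]:
    n,z=a.split(":");T=np.r_[C[n],float(z)];print(a,(M.T@(T-pos)*1000).round(1))
E
python3 g.py E:.23 E:.131
```

```text
1.1 [0.2238 0.5297 0.2423] [ 1.03  0.31  0.05  1.3  -0.    1.43] [-0.2  0.3  0. ] tilt 0.01
E:.23 [-426.1 -395.4   12.3]
E:.131 [-426.1 -395.4  111.3]
```

>>> jog_arm([
  {"slide": [-27, -25, 0], "fingers": 0.15},
  {"slide": [-54, -50, 0]},
  {"slide": [-80, -75, 0]},
  {"slide": [-107, -100, 0]},
  {"slide": [-134, -125, 0]},
  {"slide": [-161, -150, 0]},
  {"slide": [-188, -175, 0]},
  {"slide": [-215, -199, 0]},
  {"slide": [-242, -224, 0]},
  {"slide": [-269, -249, 0]},
], squeeze=40)

```text
schema error: expected keys fingers, slide, angular
```

```bash
python3 g.py E:.23 E:.131
```

```text
1.1 [0.2238 0.5297 0.2423] [ 1.03  0.31  0.05  1.3  -0.    1.43] [-0.2  0.3  0. ] tilt 0.01
E:.23 [-426.1 -395.4   12.3]
E:.131 [-426.1 -395.4  111.3]
```

>>> jog_arm([
  {"slide": [-27, -25, 0], "fingers": 0.15, "angular": [0, 0, 0]},
  {"slide": [-54, -50, 0], "fingers": 0.15, "angular": [0, 0, 0]},
  {"slide": [-80, -75, 0], "fingers": 0.15, "angular": [0, 0, 0]},
  {"slide": [-107, -100, 0], "fingers": 0.15, "angular": [0, 0, 0]},
  {"slide": [-134, -125, 0], "fingers": 0.15, "angular": [0, 0, 0]},
  {"slide": [-161, -150, 0], "fingers": 0.15, "angular": [0, 0, 0]},
  {"slide": [-188, -175, 0], "fingers": 0.15, "angular": [0, 0, 0]},
  {"slide": [-215, -199, 0], "fingers": 0.15, "angular": [0, 0, 0]},
  {"slide": [-242, -224, 0], "fingers": 0.15, "angular": [0, 0, 0]},
  {"slide": [-269, -249, 0], "fingers": 0.15, "angular": [0, 0, 0]},
], squeeze=40)

```text
clock: 1.93
tcp_pos: [0.3751, 0.194, 0.2426]
orientation: [0.0, 0.198, 0.98, 0.0]
wrist_force: [1.0, -0.4, -0.7]
finger_gap: 0.0726
grip_force: 0.0
```

```bash
python3 g.py E:.23 E:.131
```

```text
1.9333 [0.3751 0.194  0.2426] [ 0.29  0.02 -0.31  1.24  0.    0.69] [ 1.  -0.4 -0.7] tilt 0.06
E:.23 [-156.  -145.2   12.6]
E:.131 [-156.  -145.3  111.6]
```

>>> jog_arm([
  {"slide": [-27, -25, 0], "fingers": 0.15, "angular": [0, 0, 0]},
  {"slide": [-54, -50, 0], "fingers": 0.15, "angular": [0, 0, 0]},
  {"slide": [-80, -75, 0], "fingers": 0.15, "angular": [0, 0, 0]},
  {"slide": [-107, -100, 0], "fingers": 0.15, "angular": [0, 0, 0]},
  {"slide": [-134, -125, 0], "fingers": 0.15, "angular": [0, 0, 0]},
  {"slide": [-156, -145, 5], "fingers": 0.15, "angular": [0, 0, 0]},
  {"slide": [-156, -145, 35], "fingers": 0.15, "angular": [0, 0, 0]},
  {"slide": [-156, -145, 65], "fingers": 0.15, "angular": [0, 0, 0]},
  {"slide": [-156, -145, 92], "fingers": 0.15, "angular": [0, 0, 0]},
  {"slide": [-156, -145, 111], "fingers": 0.15, "angular": [0, 0, 0]},
])

```text
clock: 2.77
tcp_pos: [0.4609, 0.001, 0.129]
orientation: [-0.001, 0.199, 0.98, 0.0]
wrist_force: [-0.9, 0.1, -0.1]
finger_gap: 0.0727
grip_force: 0.0
```

```bash
python3 g.py E:.131
python3 - <<'E'
from workcell import *
import cv2
p=read_camera("scene");cv2.imwrite("pics/s1.png",cv2.resize(p["color"][150:310,200:420,::-1],None,fx=3.5,fy=3.5))
E
```

```text
2.7667 [0.4609 0.001  0.129 ] [-0.17  0.17 -0.44  0.97  0.    0.23] [-0.9  0.1 -0.1] tilt 0.12
E:.131 [-2.  -0.7 -2. ]
```

View pics/s1.png

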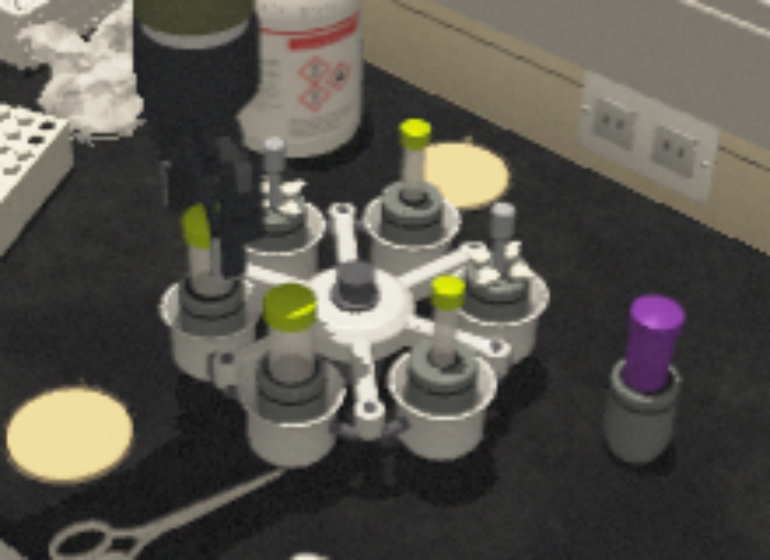

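The cap at (197,226) sits between the two fingers, at (232,215) and (172,180). Closing on it.

>>> jog_arm([
  {"slide": [0, 0, 0], "fingers": 1, "angular": [0, 0, 0]},
  {"slide": [0, 0, 0], "fingers": 1, "angular": [0, 0, 0]},
  {"slide": [0, 0, 0], "fingers": 1, "angular": [0, 0, 0]},
  {"slide": [0, 0, 0], "fingers": 1, "angular": [0, 0, 0]},
  {"slide": [0, 0, 0], "fingers": 1, "angular": [0, 0, 0]},
  {"slide": [0, 0, 0], "fingers": 1, "angular": [0, 0, 0]},
  {"slide": [0, 0, 0], "fingers": 1, "angular": [0, 0, 0]},
  {"slide": [0, 0, 0], "fingers": 1, "angular": [0, 0, 0]},
], squeeze=40)

```text
clock: 3.48
tcp_pos: [0.4635, 0.001, 0.1332]
orientation: [0.002, 0.199, 0.98, -0.0]
wrist_force: [-1.1, -0.9, 7.5]
finger_gap: 0.0307
grip_force: 39.8
```

>>> jog_arm([
  {"slide": [0, 0, -8], "fingers": 1, "angular": [0, 0, 0]},
  {"slide": [0, 0, -18], "fingers": 1, "angular": [0, 0, 0]},
  {"slide": [0, 0, -30], "fingers": 1, "angular": [0, 0, 0]},
  {"slide": [0, 0, -42], "fingers": 1, "angular": [0, 0, 0]},
  {"slide": [0, 0, -54], "fingers": 1, "angular": [0, 0, 0]},
  {"slide": [0, 0, -66], "fingers": 1, "angular": [0, 0, 0]},
  {"slide": [0, 0, -78], "fingers": 1, "angular": [0, 0, 0]},
  {"slide": [0, 0, -85], "fingers": 1, "angular": [0, 0, 0]},
  {"slide": [0, 0, -85], "fingers": 1, "angular": [0, 0, 0]},
])

```text
clock: 4.23
tcp_pos: [0.463, 0.0012, 0.2184]
orientation: [0.002, 0.199, 0.98, 0.0]
wrist_force: [0.6, -0.1, -1.0]
finger_gap: 0.0307
grip_force: 40.0
```

```bash
python3 g.py R:.21
python3 - <<'E'
from workcell import *
import cv2
p=read_camera("scene");cv2.imwrite("pics/s2.png",cv2.resize(p["color"][110:310,200:420,::-1],None,fx=3,fy=3))
E
```

```text
4.2333 [0.463  0.0012 0.2184] [-0.17  0.1  -0.28  1.19  0.    0.23] [ 0.6 -0.1 -1. ] tilt 0.19
R:.21 [134.  217.8   8.2]
```

View pics/s2.png

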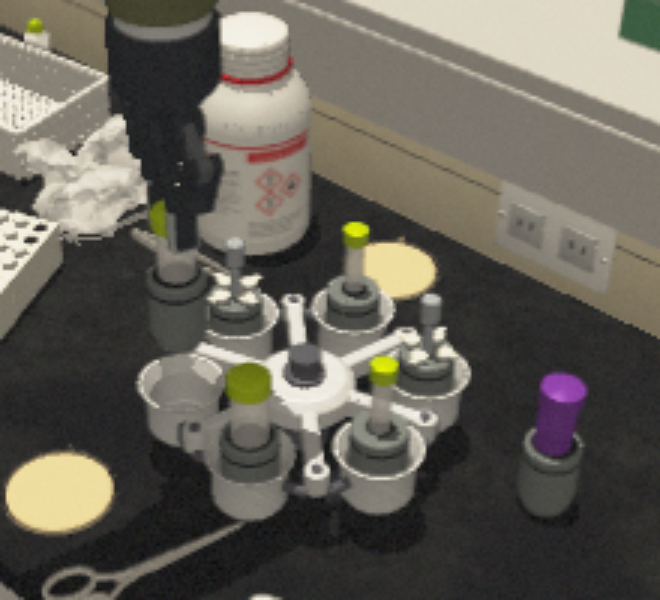

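Wide E is lifted clear and upright at (177,300), held just under its cap. Moving it to the rack.

>>> jog_arm([
  {"slide": [8, 12, 0], "fingers": 1, "angular": [0, 0, 0]},
  {"slide": [22, 35, 0], "fingers": 1, "angular": [0, 0, 0]},
  {"slide": [38, 61, 0], "fingers": 1, "angular": [0, 0, 0]},
  {"slide": [55, 89, 0], "fingers": 1, "angular": [0, 0, 0]},
  {"slide": [72, 117, 0], "fingers": 1, "angular": [0, 0, 0]},
  {"slide": [89, 145, 0], "fingers": 1, "angular": [0, 0, 0]},
  {"slide": [106, 172, 0], "fingers": 1, "angular": [0, 0, 0]},
  {"slide": [121, 197, 0], "fingers": 1, "angular": [0, 0, 0]},
  {"slide": [131, 213, 0], "fingers": 1, "angular": [0, 0, 0]},
  {"slide": [134, 218, 0], "fingers": 1, "angular": [0, 0, 0]},
])

```text
clock: 5.12
tcp_pos: [0.4222, 0.2567, 0.2154]
orientation: [-0.001, 0.197, 0.98, 0.0]
wrist_force: [-0.1, 0.0, -0.8]
finger_gap: 0.0307
grip_force: 40.1
```

>>> jog_arm([
  {"slide": [0, 0, 10], "fingers": 1, "angular": [0, 0, 0]},
  {"slide": [0, 0, 25], "fingers": 1, "angular": [0, 0, 0]},
  {"slide": [0, 0, 40], "fingers": 1, "angular": [0, 0, 0]},
  {"slide": [0, 0, 52], "fingers": 1, "angular": [0, 0, 0]},
  {"slide": [0, 0, 58], "fingers": 1, "angular": [0, 0, 0]},
  {"slide": [0, 0, 58], "fingers": 1, "angular": [0, 0, 0]},
])

```text
clock: 5.62
tcp_pos: [0.4222, 0.2527, 0.1561]
orientation: [-0.002, 0.199, 0.98, -0.001]
wrist_force: [0.1, -0.1, -1.3]
finger_gap: 0.0309
grip_force: 40.1
```

```bash
python3 g.py R:.131
python3 - <<'E'
from workcell import *
import cv2,numpy as np
p=read_camera("scene");q=read_camera("top")
a=cv2.resize(p["color"][130:260,130:260,::-1],(400,400));b=cv2.resize(q["color"][200:300,130:230,::-1],(400,400))
cv2.imwrite("pics/s3.png",np.hstack([a,b]))
E
```

```text
5.6167 [0.4222 0.2527 0.1561] [ 0.38  0.2  -0.32  1.05 -0.    0.78] [ 0.1 -0.1 -1.3] tilt 0.24
R:.131 [-1.4  2.2 25.1]
```

View pics/s3.png

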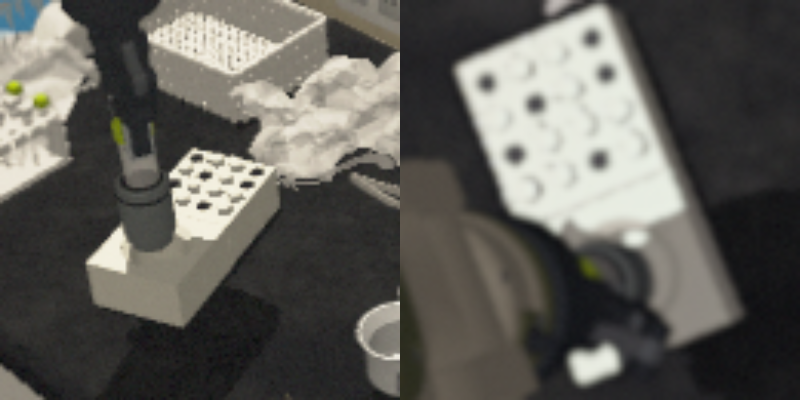

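The insert is over the hole: its foot is at (150,240) and the bore at about (158,249), so I'll nudge it slightly right while lowering.

>>> jog_arm([
  {"slide": [-2, -1, 3], "fingers": 1, "angular": [0, 0, 0]},
  {"slide": [-2, -1, 10], "fingers": 1, "angular": [0, 0, 0]},
  {"slide": [-2, -1, 18], "fingers": 1, "angular": [0, 0, 0]},
  {"slide": [-2, -1, 26], "fingers": 1, "angular": [0, 0, 0]},
  {"slide": [-2, -1, 34], "fingers": 1, "angular": [0, 0, 0]},
  {"slide": [-2, -1, 40], "fingers": 1, "angular": [0, 0, 0]},
  {"slide": [-2, -1, 43], "fingers": 1, "angular": [0, 0, 0]},
  {"slide": [-2, -1, 43], "fingers": 1, "angular": [0, 0, 0]},
])

```text
clock: 6.38
tcp_pos: [0.4252, 0.2526, 0.1153]
orientation: [0.0, 0.199, 0.98, 0.0]
wrist_force: [0.6, 0.2, -1.1]
finger_gap: 0.0303
grip_force: 40.1
```

>>> jog_arm([
  {"slide": [0, 0, 1], "fingers": 1, "angular": [0, 0, 0]},
  {"slide": [0, 0, 2], "fingers": 1, "angular": [0, 0, 0]},
  {"slide": [0, 0, 2], "fingers": 1, "angular": [0, 0, 0]},
])

```text
clock: 6.63
tcp_pos: [0.4262, 0.2527, 0.1152]
orientation: [0.002, 0.199, 0.98, 0.0]
wrist_force: [-1.9, -1.8, 12.6]
finger_gap: 0.0308
grip_force: 41.4
```

>>> jog_arm([
  {"slide": [0, 0, 0], "fingers": 0.3, "angular": [0, 0, 0]},
  {"slide": [0, 0, 0], "fingers": 0.3, "angular": [0, 0, 0]},
  {"slide": [0, 0, 0], "fingers": 0.15, "angular": [0, 0, 0]},
  {"slide": [0, 0, 0], "fingers": 0.15, "angular": [0, 0, 0]},
  {"slide": [0, 0, 0], "fingers": 0.15, "angular": [0, 0, 0]},
  {"slide": [0, 0, -15], "fingers": 0.15, "angular": [0, 0, 0]},
  {"slide": [0, 0, -40], "fingers": 0.15, "angular": [0, 0, 0]},
  {"slide": [0, 0, -75], "fingers": 0.15, "angular": [0, 0, 0]},
  {"slide": [0, 0, -110], "fingers": 0.15, "angular": [0, 0, 0]},
  {"slide": [0, 0, -110], "fingers": 0.15, "angular": [0, 0, 0]},
])

```text
clock: 7.47
tcp_pos: [0.4279, 0.2539, 0.2298]
orientation: [0.004, 0.199, 0.98, 0.003]
wrist_force: [1.0, 0.7, 0.8]
finger_gap: 0.0724
grip_force: 0.0
```

```bash
python3 g.py F:.22 F:.127
```

```text
7.4667 [0.4279 0.2539 0.2298] [ 0.37  0.16 -0.18  1.22  0.    0.77] [1.  0.7 0.8] tilt 0.59
F:.22 [-204.6 -161.2   10.1]
F:.127 [-203.9 -161.9  103.1]
```

>>> jog_arm([
  {"slide": [-26, -20, 0], "fingers": 0.25, "angular": [0, 0, 0]},
  {"slide": [-51, -40, 0], "fingers": 0.25, "angular": [0, 0, 0]},
  {"slide": [-77, -61, 0], "fingers": 0.25, "angular": [0, 0, 0]},
  {"slide": [-102, -81, 0], "fingers": 0.25, "angular": [0, 0, 0]},
  {"slide": [-128, -101, 0], "fingers": 0.25, "angular": [0, 0, 0]},
  {"slide": [-153, -121, 0], "fingers": 0.25, "angular": [0, 0, 0]},
  {"slide": [-179, -141, 0], "fingers": 0.25, "angular": [0, 0, 0]},
  {"slide": [-204, -162, 10], "fingers": 0.25, "angular": [0, 0, 0]},
  {"slide": [-204, -162, 50], "fingers": 0.25, "angular": [0, 0, 0]},
  {"slide": [-204, -162, 50], "fingers": 0.25, "angular": [0, 0, 0]},
])

```text
clock: 8.3
tcp_pos: [0.5462, 0.0225, 0.1664]
orientation: [-0.005, 0.2, 0.98, -0.0]
wrist_force: [-2.1, 0.5, -1.6]
finger_gap: 0.0641
grip_force: 0.0
```

```bash
python3 g.py F:.125;sleep 1
python3 - <<'E'
from workcell import *
import cv2,numpy as np
p=read_camera("scene");q=read_camera("top")
a=cv2.resize(p["color"][150:250,230:330,::-1],(400,400));b=cv2.resize(p["color"][160:260,130:230,::-1],(400,400))
cv2.imwrite("pics/s4.png",np.hstack([a,b]))
E
python3 g.py F:.125
```

```text
8.3 [0.5462 0.0225 0.1664] [-0.11  0.3  -0.16  1.12  0.    0.3 ] [-2.1  0.5 -1.6] tilt 0.6
F:.125 [-6.   6.1 41.4]
8.4 [0.548  0.024  0.1717] [-0.1   0.3  -0.15  1.13  0.    0.3 ] [-0.2 -0.   0.3] tilt 0.29
F:.125 [-4.8  4.  46.7]
```

View pics/s4.png

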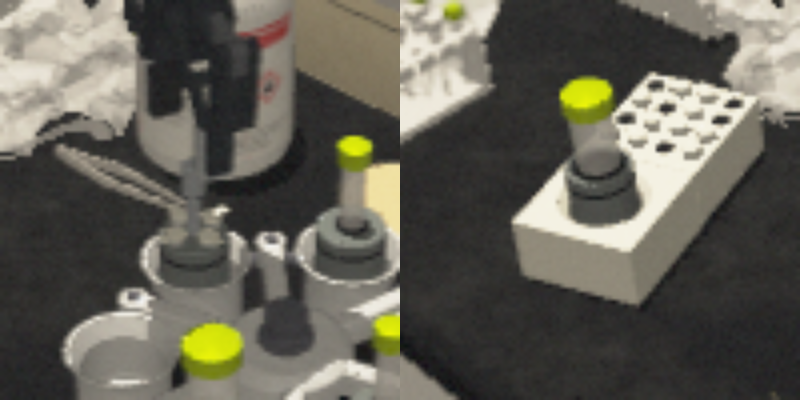

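Wide is parked upright in the rack at (600,180). The micro knob at (195,180) is below the fingers. Correcting after the arm settles.

>>> jog_arm([
  {"slide": [-5, 4, 5], "fingers": 0.25, "angular": [0, 0, 0]},
  {"slide": [-5, 4, 5], "fingers": 0.25, "angular": [0, 0, 0]},
  {"slide": [-5, 4, 5], "fingers": 0.25, "angular": [0, 0, 0]},
  {"slide": [-5, 4, 5], "fingers": 0.25, "angular": [0, 0, 0]},
])

```text
clock: 8.73
tcp_pos: [0.5566, 0.0264, 0.1696]
orientation: [0.001, 0.198, 0.98, 0.0]
wrist_force: [0.7, 0.1, -0.4]
finger_gap: 0.0643
grip_force: 0.0
```

```bash
python3 g.py F:.125
```

```text
8.7333 [0.5566 0.0264 0.1696] [-0.1   0.31 -0.14  1.12  0.    0.3 ] [ 0.7  0.1 -0.4] tilt 0.13
F:.125 [ 2.6 -1.7 44.6]
```

>>> jog_arm([
  {"slide": [2, -1, 10], "fingers": 0.25, "angular": [0, 0, 0]},
  {"slide": [2, -1, 22], "fingers": 0.25, "angular": [0, 0, 0]},
  {"slide": [2, -1, 34], "fingers": 0.25, "angular": [0, 0, 0]},
  {"slide": [2, -1, 43], "fingers": 0.25, "angular": [0, 0, 0]},
  {"slide": [2, -1, 44], "fingers": 0.25, "angular": [0, 0, 0]},
  {"slide": [2, -1, 44], "fingers": 0.25, "angular": [0, 0, 0]},
])

```text
clock: 9.23
tcp_pos: [0.5529, 0.0257, 0.1236]
orientation: [-0.001, 0.198, 0.98, -0.0]
wrist_force: [0.4, -0.9, 0.5]
finger_gap: 0.0641
grip_force: 0.0
```

```bash
python3 g.py F:.125
```

```text
9.2333 [0.5529 0.0257 0.1236] [-0.1   0.34 -0.22  1.02  0.    0.3 ] [ 0.4 -0.9  0.5] tilt 0.09
F:.125 [-0.7  0.4 -1.4]
```

>>> jog_arm([
  {"slide": [0, 0, 0], "fingers": 1, "angular": [0, 0, 0]},
  {"slide": [0, 0, 0], "fingers": 1, "angular": [0, 0, 0]},
  {"slide": [0, 0, 0], "fingers": 1, "angular": [0, 0, 0]},
  {"slide": [0, 0, 0], "fingers": 1, "angular": [0, 0, 0]},
  {"slide": [0, 0, 0], "fingers": 1, "angular": [0, 0, 0]},
  {"slide": [0, 0, 0], "fingers": 1, "angular": [0, 0, 0]},
  {"slide": [0, 0, 0], "fingers": 1, "angular": [0, 0, 0]},
  {"slide": [0, 0, 0], "fingers": 1, "angular": [0, 0, 0]},
])

```text
clock: 9.9
tcp_pos: [0.5542, 0.0257, 0.1249]
orientation: [0.001, 0.199, 0.98, 0.0]
wrist_force: [-0.2, 1.8, 4.9]
finger_gap: 0.0137
grip_force: 39.2
```

>>> jog_arm([
  {"slide": [0, 0, -6], "fingers": 1, "angular": [0, 0, 0]},
  {"slide": [0, 0, -18], "fingers": 1, "angular": [0, 0, 0]},
  {"slide": [0, 0, -30], "fingers": 1, "angular": [0, 0, 0]},
  {"slide": [0, 0, -42], "fingers": 1, "angular": [0, 0, 0]},
  {"slide": [0, 0, -54], "fingers": 1, "angular": [0, 0, 0]},
  {"slide": [0, 0, -64], "fingers": 1, "angular": [0, 0, 0]},
  {"slide": [0, 0, -70], "fingers": 1, "angular": [0, 0, 0]},
  {"slide": [0, 0, -70], "fingers": 1, "angular": [0, 0, 0]},
  {"slide": [0, 0, -70], "fingers": 1, "angular": [0, 0, 0]},
])

```text
clock: 10.65
tcp_pos: [0.5536, 0.0255, 0.1942]
orientation: [-0.0, 0.199, 0.98, -0.0]
wrist_force: [-0.8, -0.5, -1.8]
finger_gap: 0.0135
grip_force: 39.0
```

```bash
python3 g.py E:.195
```

```text
10.65 [0.5536 0.0255 0.1942] [-0.1   0.29 -0.1   1.18 -0.    0.3 ] [-0.8 -0.5 -1.8] tilt 0.0
E:.195 [ 73.9 -59.4  -0.8]
```

>>> jog_arm([
  {"slide": [6, -5, 0], "fingers": 1, "angular": [0, 0, 0]},
  {"slide": [18, -15, 0], "fingers": 1, "angular": [0, 0, 0]},
  {"slide": [32, -26, 0], "fingers": 1, "angular": [0, 0, 0]},
  {"slide": [46, -37, 0], "fingers": 1, "angular": [0, 0, 0]},
  {"slide": [60, -48, 0], "fingers": 1, "angular": [0, 0, 0]},
  {"slide": [70, -56, 0], "fingers": 1, "angular": [0, 0, 0]},
  {"slide": [74, -59, 0], "fingers": 1, "angular": [0, 0, 0]},
  {"slide": [74, -59, 5], "fingers": 1, "angular": [0, 0, 0]},
  {"slide": [74, -59, 12], "fingers": 1, "angular": [0, 0, 0]},
  {"slide": [74, -59, 12], "fingers": 1, "angular": [0, 0, 0]},
])

```text
clock: 11.48
tcp_pos: [0.4623, 0.0002, 0.1806]
orientation: [-0.001, 0.199, 0.98, 0.0]
wrist_force: [0.3, -0.1, -0.1]
finger_gap: 0.0134
grip_force: 39.0
```

```bash
python3 g.py E:.125
python3 - <<'E'
from workcell import *
import cv2,numpy as np
p=read_camera("scene");q=read_camera("top")
a=cv2.resize(p["color"][170:300,230:360,::-1],(400,400));b=cv2.resize(q["color"][200:300,260:360,::-1],(400,400))
cv2.imwrite("pics/s5.png",np.hstack([a,b]))
E
python3 g.py E:.125
```

```text
11.4833 [4.623e-01 2.000e-04 1.806e-01] [-0.17  0.13 -0.35  1.1   0.    0.23] [ 0.3 -0.1 -0.1] tilt 0.1
E:.125 [-0.4 -0.5 55.6]
11.5833 [4.626e-01 2.000e-04 1.815e-01] [-0.17  0.13 -0.34  1.1   0.    0.23] [-0.2  0.8 -0.6] tilt 0.07
E:.125 [-0.1 -0.6 56.5]
```

View pics/s5.png

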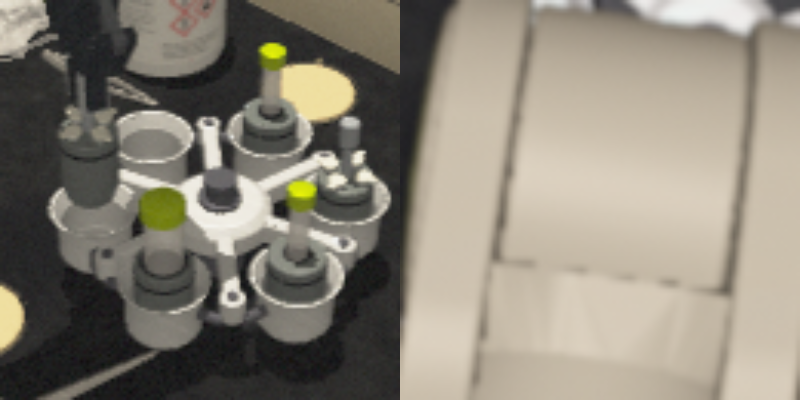

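The micro hangs upright at (88,160), above empty cup E at (95,215). Lowering it.

>>> jog_arm([
  {"slide": [0, 0, 6], "fingers": 1, "angular": [0, 0, 0]},
  {"slide": [0, 0, 16], "fingers": 1, "angular": [0, 0, 0]},
  {"slide": [0, 0, 26], "fingers": 1, "angular": [0, 0, 0]},
  {"slide": [0, 0, 36], "fingers": 1, "angular": [0, 0, 0]},
  {"slide": [0, 0, 46], "fingers": 1, "angular": [0, 0, 0]},
  {"slide": [0, 0, 53], "fingers": 1, "angular": [0, 0, 0]},
  {"slide": [0, 0, 57], "fingers": 1, "angular": [0, 0, 0]},
  {"slide": [0, 0, 58], "fingers": 1, "angular": [0, 0, 0]},
  {"slide": [0, 0, 58], "fingers": 1, "angular": [0, 0, 0]},
])

```text
clock: 12.33
tcp_pos: [0.4631, -0.0001, 0.1249]
orientation: [0.001, 0.199, 0.98, 0.0]
wrist_force: [-1.5, 0.6, 5.2]
finger_gap: 0.0133
grip_force: 39.6
```

Contact with the floor. Releasing, then on to slim A.

>>> jog_arm([
  {"slide": [0, 0, 0], "fingers": 0.5, "angular": [0, 0, 0]},
  {"slide": [0, 0, 0], "fingers": 0.35, "angular": [0, 0, 0]},
  {"slide": [0, 0, 0], "fingers": 0.35, "angular": [0, 0, 0]},
  {"slide": [0, 0, 0], "fingers": 0.35, "angular": [0, 0, 0]},
  {"slide": [0, 0, -10], "fingers": 0.35, "angular": [0, 0, 0]},
  {"slide": [0, 0, -30], "fingers": 0.35, "angular": [0, 0, 0]},
  {"slide": [0, 0, -60], "fingers": 0.35, "angular": [0, 0, 0]},
  {"slide": [0, 0, -85], "fingers": 0.35, "angular": [0, 0, 0]},
  {"slide": [0, 0, -85], "fingers": 0.35, "angular": [0, 0, 0]},
  {"slide": [0, 0, -85], "fingers": 0.35, "angular": [0, 0, 0]},
])

```text
clock: 13.17
tcp_pos: [0.4638, -0.0002, 0.2114]
orientation: [0.002, 0.199, 0.98, 0.0]
wrist_force: [0.1, 0.6, 0.3]
finger_gap: 0.0558
grip_force: 0.0
```

```bash
python3 g.py A:.185 A:.136
```

```text
13.1667 [ 4.638e-01 -2.000e-04  2.114e-01] [-0.17  0.11 -0.29  1.17  0.    0.23] [0.1 0.6 0.3] tilt 0.25
A:.185 [-161.2   24.7   27.1]
A:.136 [-161.    24.6   76.1]
```

>>> jog_arm([
  {"slide": [-15, 2, 0], "fingers": 0.3, "angular": [0, 0, 0]},
  {"slide": [-42, 6, 0], "fingers": 0.3, "angular": [0, 0, 0]},
  {"slide": [-72, 11, 0], "fingers": 0.3, "angular": [0, 0, 0]},
  {"slide": [-102, 16, 0], "fingers": 0.3, "angular": [0, 0, 0]},
  {"slide": [-132, 20, 0], "fingers": 0.3, "angular": [0, 0, 0]},
  {"slide": [-153, 24, 0], "fingers": 0.3, "angular": [0, 0, 0]},
  {"slide": [-161, 25, 5], "fingers": 0.3, "angular": [0, 0, 0]},
  {"slide": [-161, 25, 25], "fingers": 0.3, "angular": [0, 0, 0]},
  {"slide": [-161, 25, 27], "fingers": 0.3, "angular": [0, 0, 0]},
  {"slide": [-161, 25, 27], "fingers": 0.3, "angular": [0, 0, 0]},
])

```text
clock: 14.0
tcp_pos: [0.6182, -0.0391, 0.1797]
orientation: [-0.003, 0.199, 0.98, 0.0]
wrist_force: [0.2, -0.3, 0.8]
finger_gap: 0.0596
grip_force: 0.0
```

```bash
python3 - <<'E'
from workcell import *
read_camera("top")
E
python3 g.py A:.136
```

```text
14.05 [ 0.6189 -0.0392  0.1812] [-0.19  0.43  0.06  1.21  0.    0.21] [ 0.7 -0.1  0.3] tilt 0.2
A:.136 [-3.4  0.3 45.2]
```

>>> jog_arm([
  {"slide": [-3, 0, 8], "fingers": 0.3, "angular": [0, 0, 0]},
  {"slide": [-3, 0, 20], "fingers": 0.3, "angular": [0, 0, 0]},
  {"slide": [-3, 0, 32], "fingers": 0.3, "angular": [0, 0, 0]},
  {"slide": [-3, 0, 42], "fingers": 0.3, "angular": [0, 0, 0]},
  {"slide": [-3, 0, 46], "fingers": 0.3, "angular": [0, 0, 0]},
  {"slide": [-3, 0, 46], "fingers": 0.3, "angular": [0, 0, 0]},
  {"slide": [-3, 0, 46], "fingers": 0.3, "angular": [0, 0, 0]},
])

```text
clock: 14.63
tcp_pos: [0.6233, -0.0407, 0.1366]
orientation: [0.0, 0.199, 0.98, 0.0]
wrist_force: [0.2, -0.2, 0.2]
finger_gap: 0.0595
grip_force: 0.0
```

```bash
python3 g.py A:.136
```

```text
14.6333 [ 0.6233 -0.0407  0.1366] [-0.19  0.46 -0.01  1.11  0.    0.21] [ 0.2 -0.2  0.2] tilt 0.01
A:.136 [ 1.4 -0.   0.6]
```

>>> jog_arm([
  {"slide": [1, 0, 1], "fingers": 1, "angular": [0, 0, 0]},
  {"slide": [1, 0, 1], "fingers": 1, "angular": [0, 0, 0]},
  {"slide": [1, 0, 1], "fingers": 1, "angular": [0, 0, 0]},
  {"slide": [1, 0, 1], "fingers": 1, "angular": [0, 0, 0]},
  {"slide": [1, 0, 1], "fingers": 1, "angular": [0, 0, 0]},
  {"slide": [1, 0, 1], "fingers": 1, "angular": [0, 0, 0]},
  {"slide": [1, 0, 1], "fingers": 1, "angular": [0, 0, 0]},
  {"slide": [1, 0, 1], "fingers": 1, "angular": [0, 0, 0]},
])

```text
clock: 15.3
tcp_pos: [0.6228, -0.0404, 0.136]
orientation: [0.001, 0.199, 0.98, 0.0]
wrist_force: [1.6, 1.2, 4.1]
finger_gap: 0.0184
grip_force: 39.2
```

>>> jog_arm([
  {"slide": [0, 0, -6], "fingers": 1, "angular": [0, 0, 0]},
  {"slide": [0, 0, -18], "fingers": 1, "angular": [0, 0, 0]},
  {"slide": [0, 0, -30], "fingers": 1, "angular": [0, 0, 0]},
  {"slide": [0, 0, -42], "fingers": 1, "angular": [0, 0, 0]},
  {"slide": [0, 0, -54], "fingers": 1, "angular": [0, 0, 0]},
  {"slide": [0, 0, -64], "fingers": 1, "angular": [0, 0, 0]},
  {"slide": [0, 0, -70], "fingers": 1, "angular": [0, 0, 0]},
  {"slide": [0, 0, -70], "fingers": 1, "angular": [0, 0, 0]},
  {"slide": [0, 0, -70], "fingers": 1, "angular": [0, 0, 0]},
])

```text
clock: 16.05
tcp_pos: [0.6223, -0.0404, 0.2052]
orientation: [-0.0, 0.199, 0.98, -0.0]
wrist_force: [-0.0, -0.5, -1.3]
finger_gap: 0.0183
grip_force: 39.1
```

```bash
python3 g.py F:.204
```

```text
16.05 [ 0.6223 -0.0404  0.2052] [-0.19  0.42  0.11  1.26 -0.    0.21] [-0.  -0.5 -1.3] tilt 0.0
F:.204 [89.  34.3  1.2]
```

>>> jog_arm([
  {"slide": [7, 3, 0], "fingers": 1, "angular": [0, 0, 0]},
  {"slide": [22, 9, 0], "fingers": 1, "angular": [0, 0, 0]},
  {"slide": [39, 15, 0], "fingers": 1, "angular": [0, 0, 0]},
  {"slide": [56, 22, 0], "fingers": 1, "angular": [0, 0, 0]},
  {"slide": [73, 28, 0], "fingers": 1, "angular": [0, 0, 0]},
  {"slide": [85, 33, 0], "fingers": 1, "angular": [0, 0, 0]},
  {"slide": [89, 34, 0], "fingers": 1, "angular": [0, 0, 0]},
  {"slide": [89, 34, 5], "fingers": 1, "angular": [0, 0, 0]},
  {"slide": [89, 34, 12], "fingers": 1, "angular": [0, 0, 0]},
  {"slide": [89, 34, 12], "fingers": 1, "angular": [0, 0, 0]},
])

```text
clock: 16.88
tcp_pos: [0.5534, 0.0252, 0.1914]
orientation: [-0.001, 0.199, 0.98, -0.0]
wrist_force: [-0.1, -0.6, -1.6]
finger_gap: 0.018
grip_force: 39.1
```

```bash
python3 - <<'E'
from workcell import *
import cv2,numpy as np
p=read_camera("scene")
cv2.imwrite("pics/s6.png",cv2.resize(p["color"][150:300,230:380,::-1],(500,500)))
E
python3 g.py F:.136
```

```text
16.9333 [0.5535 0.0251 0.1919] [-0.1   0.29 -0.11  1.17 -0.    0.3 ] [-0.   0.3 -0.8] tilt 0.1
F:.136 [ 0.   0.8 55.9]
```

View pics/s6.png

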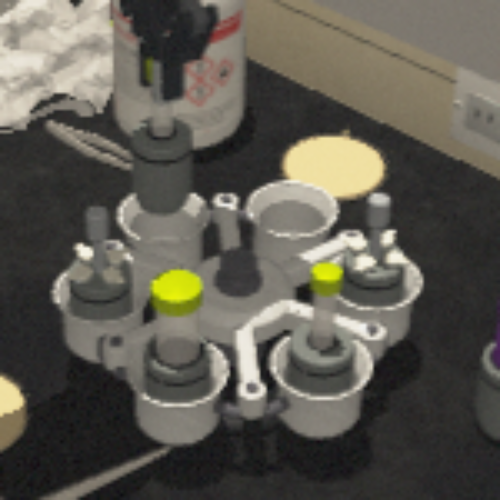

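The slim is upright over cup F (162,205), micro stands seated in E (97,290), and A (292,215) is empty. Lowering the slim.

>>> jog_arm([
  {"slide": [0, 0, 6], "fingers": 1, "angular": [0, 0, 0]},
  {"slide": [0, 0, 16], "fingers": 1, "angular": [0, 0, 0]},
  {"slide": [0, 0, 26], "fingers": 1, "angular": [0, 0, 0]},
  {"slide": [0, 0, 36], "fingers": 1, "angular": [0, 0, 0]},
  {"slide": [0, 0, 46], "fingers": 1, "angular": [0, 0, 0]},
  {"slide": [0, 0, 53], "fingers": 1, "angular": [0, 0, 0]},
  {"slide": [0, 0, 57], "fingers": 1, "angular": [0, 0, 0]},
  {"slide": [0, 0, 58], "fingers": 1, "angular": [0, 0, 0]},
  {"slide": [0, 0, 58], "fingers": 1, "angular": [0, 0, 0]},
])

```text
clock: 17.68
tcp_pos: [0.5542, 0.0255, 0.136]
orientation: [0.001, 0.199, 0.98, -0.0]
wrist_force: [-0.9, -0.8, 3.2]
finger_gap: 0.0185
grip_force: 39.5
```

>>> jog_arm([
  {"slide": [0, 0, 0], "fingers": 0.5, "angular": [0, 0, 0]},
  {"slide": [0, 0, 0], "fingers": 0.3, "angular": [0, 0, 0]},
  {"slide": [0, 0, 0], "fingers": 0.3, "angular": [0, 0, 0]},
  {"slide": [0, 0, 0], "fingers": 0.3, "angular": [0, 0, 0]},
  {"slide": [0, 0, -10], "fingers": 0.3, "angular": [0, 0, 0]},
  {"slide": [0, 0, -30], "fingers": 0.3, "angular": [0, 0, 0]},
  {"slide": [0, 0, -60], "fingers": 0.3, "angular": [0, 0, 0]},
  {"slide": [0, 0, -85], "fingers": 0.3, "angular": [0, 0, 0]},
  {"slide": [0, 0, -85], "fingers": 0.3, "angular": [0, 0, 0]},
  {"slide": [0, 0, -85], "fingers": 0.3, "angular": [0, 0, 0]},
])

```text
clock: 18.52
tcp_pos: [0.555, 0.0255, 0.2228]
orientation: [0.002, 0.199, 0.98, 0.0]
wrist_force: [-0.0, -0.1, -0.8]
finger_gap: 0.0598
grip_force: 0.0
```

```bash
python3 g.py R:.185 R:.114
```

```text
18.5167 [0.555  0.0255 0.2228] [-0.1   0.28 -0.05  1.24  0.    0.3 ] [-0.  -0.1 -0.8] tilt 0.26
R:.185 [209.5 159.7  37.1]
R:.114 [209.8 159.6 108.1]
```

>>> jog_arm([
  {"slide": [12, 9, 0], "fingers": 0.15, "angular": [0, 0, 0]},
  {"slide": [35, 27, 0], "fingers": 0.15, "angular": [0, 0, 0]},
  {"slide": [62, 48, 0], "fingers": 0.15, "angular": [0, 0, 0]},
  {"slide": [89, 69, 0], "fingers": 0.15, "angular": [0, 0, 0]},
  {"slide": [116, 89, 0], "fingers": 0.15, "angular": [0, 0, 0]},
  {"slide": [143, 110, 0], "fingers": 0.15, "angular": [0, 0, 0]},
  {"slide": [170, 131, 0], "fingers": 0.15, "angular": [0, 0, 0]},
  {"slide": [193, 148, 0], "fingers": 0.15, "angular": [0, 0, 0]},
  {"slide": [208, 160, 10], "fingers": 0.15, "angular": [0, 0, 0]},
  {"slide": [208, 160, 40], "fingers": 0.15, "angular": [0, 0, 0]},
])

```text
clock: 19.35
tcp_pos: [0.4234, 0.2578, 0.1826]
orientation: [0.002, 0.196, 0.981, 0.002]
wrist_force: [1.0, 0.4, 0.2]
finger_gap: 0.0725
grip_force: 0.0
```

>>> jog_arm([
  {"slide": [0, 0, 10], "fingers": 0.15, "angular": [0, 0, 0]},
  {"slide": [0, 0, 10], "fingers": 0.15, "angular": [0, 0, 0]},
  {"slide": [0, 0, 10], "fingers": 0.15, "angular": [0, 0, 0]},
])

```text
clock: 19.6
tcp_pos: [0.4231, 0.2534, 0.1695]
orientation: [-0.001, 0.199, 0.98, -0.001]
wrist_force: [0.1, 0.5, 1.1]
finger_gap: 0.0727
grip_force: 0.0
```

```bash
python3 g.py R:.114
```

```text
19.6 [0.4231 0.2534 0.1695] [ 0.38  0.19 -0.29  1.09  0.    0.78] [0.1 0.5 1.1] tilt 0.18
R:.114 [-0.9  1.2 55.5]
```

>>> jog_arm([
  {"slide": [-2, 1, 8], "fingers": 0.15, "angular": [0, 0, 0]},
  {"slide": [-2, 1, 22], "fingers": 0.15, "angular": [0, 0, 0]},
  {"slide": [-2, 1, 36], "fingers": 0.15, "angular": [0, 0, 0]},
  {"slide": [-2, 1, 48], "fingers": 0.15, "angular": [0, 0, 0]},
  {"slide": [-2, 1, 54], "fingers": 0.15, "angular": [0, 0, 0]},
  {"slide": [-2, 1, 54], "fingers": 0.15, "angular": [0, 0, 0]},
  {"slide": [-2, 1, 54], "fingers": 0.15, "angular": [0, 0, 0]},
])

```text
clock: 20.18
tcp_pos: [0.4271, 0.2538, 0.1167]
orientation: [0.0, 0.199, 0.98, 0.0]
wrist_force: [-0.7, -0.7, -0.2]
finger_gap: 0.0726
grip_force: 0.0
```

>>> jog_arm([
  {"slide": [0, 0, 0], "fingers": 1, "angular": [0, 0, 0]},
  {"slide": [0, 0, 0], "fingers": 1, "angular": [0, 0, 0]},
  {"slide": [0, 0, 0], "fingers": 1, "angular": [0, 0, 0]},
  {"slide": [0, 0, 0], "fingers": 1, "angular": [0, 0, 0]},
  {"slide": [0, 0, 0], "fingers": 1, "angular": [0, 0, 0]},
  {"slide": [0, 0, 0], "fingers": 1, "angular": [0, 0, 0]},
  {"slide": [0, 0, 0], "fingers": 1, "angular": [0, 0, 0]},
  {"slide": [0, 0, 0], "fingers": 1, "angular": [0, 0, 0]},
])

```text
clock: 20.85
tcp_pos: [0.4271, 0.2542, 0.1172]
orientation: [0.001, 0.199, 0.98, 0.0]
wrist_force: [0.1, -1.4, 5.4]
finger_gap: 0.0306
grip_force: 39.5
```

>>> jog_arm([
  {"slide": [0, 0, -6], "fingers": 1, "angular": [0, 0, 0]},
  {"slide": [0, 0, -18], "fingers": 1, "angular": [0, 0, 0]},
  {"slide": [0, 0, -35], "fingers": 1, "angular": [0, 0, 0]},
  {"slide": [0, 0, -55], "fingers": 1, "angular": [0, 0, 0]},
  {"slide": [0, 0, -77], "fingers": 1, "angular": [0, 0, 0]},
  {"slide": [0, 0, -100], "fingers": 1, "angular": [0, 0, 0]},
  {"slide": [0, 0, -123], "fingers": 1, "angular": [0, 0, 0]},
  {"slide": [0, 0, -145], "fingers": 1, "angular": [0, 0, 0]},
  {"slide": [0, 0, -160], "fingers": 1, "angular": [0, 0, 0]},
  {"slide": [0, 0, -165], "fingers": 1, "angular": [0, 0, 0]},
])

```text
clock: 21.68
tcp_pos: [0.4272, 0.2545, 0.2839]
orientation: [0.001, 0.198, 0.98, 0.001]
wrist_force: [0.2, 1.3, -1.8]
finger_gap: 0.0309
grip_force: 39.9
```

>>> jog_arm([
  {"slide": [0, 0, 0], "fingers": 1, "angular": [0, 0, 0]},
  {"slide": [0, 0, 0], "fingers": 1, "angular": [0, 0, 0]},
])

```text
clock: 21.85
tcp_pos: [0.4262, 0.254, 0.2806]
orientation: [-0.0, 0.199, 0.98, -0.0]
wrist_force: [-0.1, 0.2, -1.6]
finger_gap: 0.0306
grip_force: 39.9
```

```bash
python3 g.py A:.28
```

```text
21.85 [0.4262 0.254  0.2806] [ 0.38  0.15 -0.07  1.35  0.    0.78] [-0.1  0.2 -1.6] tilt 0.05
A:.28 [-294.8 -194.8    0.4]
```

>>> jog_arm([
  {"slide": [-8, -5, 0], "fingers": 1, "angular": [0, 0, 0]},
  {"slide": [-24, -16, 0], "fingers": 1, "angular": [0, 0, 0]},
  {"slide": [-45, -30, 0], "fingers": 1, "angular": [0, 0, 0]},
  {"slide": [-66, -44, 0], "fingers": 1, "angular": [0, 0, 0]},
  {"slide": [-88, -58, 0], "fingers": 1, "angular": [0, 0, 0]},
  {"slide": [-109, -72, 0], "fingers": 1, "angular": [0, 0, 0]},
  {"slide": [-130, -86, 0], "fingers": 1, "angular": [0, 0, 0]},
  {"slide": [-151, -100, 0], "fingers": 1, "angular": [0, 0, 0]},
  {"slide": [-172, -114, 0], "fingers": 1, "angular": [0, 0, 0]},
  {"slide": [-193, -128, 0], "fingers": 1, "angular": [0, 0, 0]},
])

```text
clock: 22.68
tcp_pos: [0.5545, 0.0592, 0.2796]
orientation: [-0.001, 0.199, 0.98, -0.0]
wrist_force: [-0.2, 0.1, -1.4]
finger_gap: 0.0306
grip_force: 39.9
```

>>> jog_arm([
  {"slide": [-20, -13, 0], "fingers": 1, "angular": [0, 0, 0]},
  {"slide": [-40, -26, 0], "fingers": 1, "angular": [0, 0, 0]},
  {"slide": [-60, -39, 0], "fingers": 1, "angular": [0, 0, 0]},
  {"slide": [-78, -51, 0], "fingers": 1, "angular": [0, 0, 0]},
  {"slide": [-92, -60, 0], "fingers": 1, "angular": [0, 0, 0]},
  {"slide": [-100, -65, 0], "fingers": 1, "angular": [0, 0, 0]},
  {"slide": [-102, -67, 0], "fingers": 1, "angular": [0, 0, 0]},
  {"slide": [-102, -67, 0], "fingers": 1, "angular": [0, 0, 0]},
  {"slide": [-102, -67, 0], "fingers": 1, "angular": [0, 0, 0]},
])

```text
clock: 23.43
tcp_pos: [0.6217, -0.04, 0.2808]
orientation: [-0.001, 0.198, 0.98, 0.0]
wrist_force: [1.0, 0.3, -1.3]
finger_gap: 0.0306
grip_force: 39.9
```

```bash
python3 g.py A:.195
```

```text
23.4333 [ 0.6217 -0.04    0.2808] [-0.19  0.41  0.27  1.44  0.    0.21] [ 1.   0.3 -1.3] tilt 0.09
A:.195 [-0.5 -0.1 85.8]
```

>>> jog_arm([
  {"slide": [0, 0, 8], "fingers": 1, "angular": [0, 0, 0]},
  {"slide": [0, 0, 22], "fingers": 1, "angular": [0, 0, 0]},
  {"slide": [0, 0, 40], "fingers": 1, "angular": [0, 0, 0]},
  {"slide": [0, 0, 58], "fingers": 1, "angular": [0, 0, 0]},
  {"slide": [0, 0, 74], "fingers": 1, "angular": [0, 0, 0]},
  {"slide": [0, 0, 84], "fingers": 1, "angular": [0, 0, 0]},
  {"slide": [0, 0, 90], "fingers": 1, "angular": [0, 0, 0]},
  {"slide": [0, 0, 90], "fingers": 1, "angular": [0, 0, 0]},
  {"slide": [0, 0, 90], "fingers": 1, "angular": [0, 0, 0]},
])

```text
clock: 24.18
tcp_pos: [0.6224, -0.0401, 0.1917]
orientation: [0.0, 0.198, 0.98, 0.0]
wrist_force: [0.4, -0.2, -0.1]
finger_gap: 0.0307
grip_force: 39.9
```

```bash
python3 - <<'E'
from workcell import *
import cv2,numpy as np
p=read_camera("scene")
cv2.imwrite("pics/s7.png",cv2.resize(p["color"][150:300,230:380,::-1],(500,500)))
E
python3 g.py A:.135
```

```text
24.2333 [ 0.6228 -0.0402  0.1923] [-0.19  0.42  0.09  1.23  0.    0.21] [ 0.2 -0.9 -1. ] tilt 0.08
A:.135 [ 0.8 -0.3 57.3]
```

View pics/s7.png

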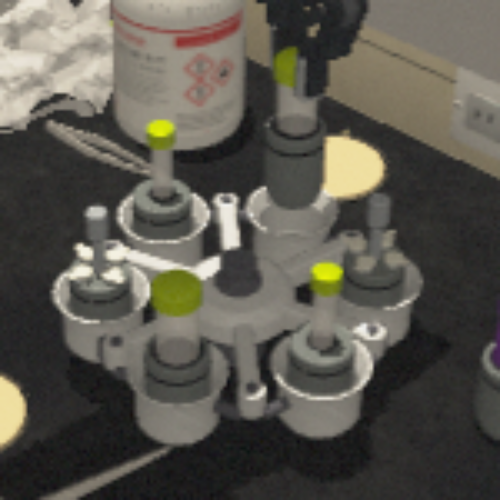

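The wide is upright over cup A (292,210), and the slim stands seated in F (162,205). Lowering the wide.

>>> jog_arm([
  {"slide": [0, 0, 6], "fingers": 1, "angular": [0, 0, 0]},
  {"slide": [0, 0, 16], "fingers": 1, "angular": [0, 0, 0]},
  {"slide": [0, 0, 26], "fingers": 1, "angular": [0, 0, 0]},
  {"slide": [0, 0, 36], "fingers": 1, "angular": [0, 0, 0]},
  {"slide": [0, 0, 46], "fingers": 1, "angular": [0, 0, 0]},
  {"slide": [0, 0, 53], "fingers": 1, "angular": [0, 0, 0]},
  {"slide": [0, 0, 56], "fingers": 1, "angular": [0, 0, 0]},
  {"slide": [0, 0, 57], "fingers": 1, "angular": [0, 0, 0]},
  {"slide": [0, 0, 57], "fingers": 1, "angular": [0, 0, 0]},
])

```text
clock: 24.98
tcp_pos: [0.6233, -0.0402, 0.1351]
orientation: [0.001, 0.199, 0.98, 0.0]
wrist_force: [1.9, 1.1, 3.9]
finger_gap: 0.0308
grip_force: 40.1
```

>>> jog_arm([
  {"slide": [0, 0, 0], "fingers": 0.3, "angular": [0, 0, 0]},
  {"slide": [0, 0, 0], "fingers": 0.15, "angular": [0, 0, 0]},
  {"slide": [0, 0, 0], "fingers": 0.15, "angular": [0, 0, 0]},
  {"slide": [0, 0, 0], "fingers": 0.15, "angular": [0, 0, 0]},
  {"slide": [0, 0, 0], "fingers": 0.15, "angular": [0, 0, 0]},
  {"slide": [0, 0, -15], "fingers": 0.15, "angular": [0, 0, 0]},
  {"slide": [0, 0, -40], "fingers": 0.15, "angular": [0, 0, 0]},
  {"slide": [0, 0, -75], "fingers": 0.15, "angular": [0, 0, 0]},
  {"slide": [0, 0, -110], "fingers": 0.15, "angular": [0, 0, 0]},
  {"slide": [0, 0, -120], "fingers": 0.15, "angular": [0, 0, 0]},
])

```text
clock: 25.82
tcp_pos: [0.6242, -0.0408, 0.2602]
orientation: [0.004, 0.199, 0.98, -0.0]
wrist_force: [0.6, -0.2, 1.3]
finger_gap: 0.0729
grip_force: 0.0
```

>>> jog_arm([
  {"slide": [20, 25, 0], "fingers": 0.15, "angular": [0, 0, 0]},
  {"slide": [40, 50, 0], "fingers": 0.15, "angular": [0, 0, 0]},
  {"slide": [60, 75, 0], "fingers": 0.15, "angular": [0, 0, 0]},
  {"slide": [80, 100, 0], "fingers": 0.15, "angular": [0, 0, 0]},
  {"slide": [100, 125, 0], "fingers": 0.15, "angular": [0, 0, 0]},
  {"slide": [120, 150, 0], "fingers": 0.15, "angular": [0, 0, 0]},
  {"slide": [140, 175, 0], "fingers": 0.15, "angular": [0, 0, 0]},
  {"slide": [160, 200, 0], "fingers": 0.15, "angular": [0, 0, 0]},
  {"slide": [175, 215, 0], "fingers": 0.15, "angular": [0, 0, 0]},
  {"slide": [175, 215, 0], "fingers": 0.15, "angular": [0, 0, 0]},
])

```text
clock: 26.65
tcp_pos: [0.543, 0.2294, 0.2541]
orientation: [-0.001, 0.196, 0.981, 0.0]
wrist_force: [-1.0, -0.6, 0.1]
finger_gap: 0.0728
grip_force: 0.0
```

Run:
```python
from workcell import *
import cv2,numpy as np
p=read_camera("scene");q=read_camera("top")
a=cv2.resize(p["color"][160:300,230:370,::-1],(400,400));b=cv2.resize(q["color"][140:290,265:415,::-1],(400,400))
cv2.imwrite("pics/s8.png",np.hstack([a,b]))
```

```text
(no output)
```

View pics/s8.png

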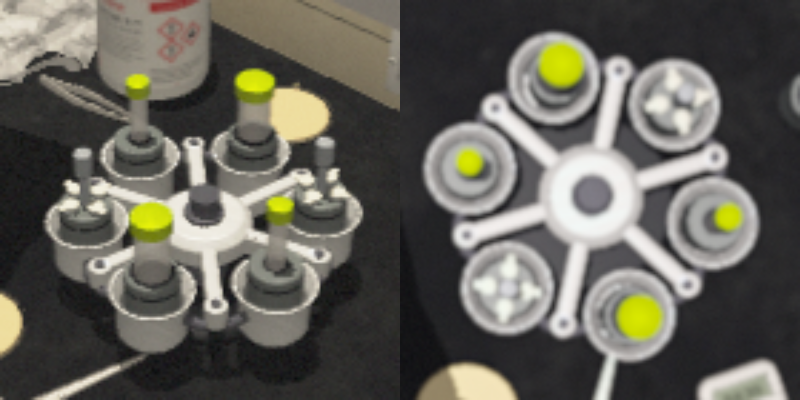

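In the top view all six are seated and each faces its own kind: wide (560,65) and (637,317), slim (468,162) and (728,217), micro (507,288) and (678,105). The gripper is clear.

```bash
python3 -c "
from workcell import *
print(hand_in())"
```

```text
the job is handed in; nothing more can be done
None
```

The job is handed in after about 27 s on the robot clock: all six inserts are seated in the rotor, each opposite its own kind, and the rack place is empty again. The hand-in gave no verdict.

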